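# Close down the cold rail after service

### The job

Service is over: gently lower the lid, fully shut, on every pan of the cold rail that still has food in it. The serving spoon left in one of them must come out and be laid, not dropped, inside the spoon tray beside the rail. The empty pan keeps its lid standing open, so that the prep cook sees that it needs filling, and nothing else on the counter is to be disturbed.

Things in the scene. Friction and masses are not known exactly. Their poses are not given: they have to be found in the camera images.
- rail: Brushed-steel counter-top cold rail, 250 (x) x 490 (y) x 102 mm high, fixed; it holds four identical steel food pans side by side along its y, 112 mm from centre to centre. Origin: centre of its underside; +x points to its back (hinge side), y along its length. Its position and yaw differ from start to start.
- mouth_a (a point): Point at the centre of the mouth of food pan A, level with the top of its rim (105 mm above the table). The pan is 176 (x) x 108 (y) mm over the rim, inside 150 x 82 mm and 62 mm deep; x points to the hinge side, z up. The pans' order along the rail varies. It holds eggs, or tomatoes, or nothing but a drain plate; its lid stands open at the start.
- lid_a (a joint): Hinge angle of pan A's black lid: 0 shut, 1.57 upright, up to 1.9 (leaning back). Hinge along y, 86 mm to +x of the mouth centre, 3 mm above the rim. Lid: plate 104 mm wide, 4 mm thick (hinge line at mid-thickness), reaching 168 mm from the hinge, then a thumb tab 44 mm wide to 185 mm. A stiff hinge (0.16 N m) keeps it at any angle; 1 to 2 N at the free end moves it.
- mouth_b (a point): Point at the centre of the mouth of food pan B, level with the top of its rim (105 mm above the table). The pan is 176 (x) x 108 (y) mm over the rim, inside 150 x 82 mm and 62 mm deep; x points to the hinge side, z up. The pans' order along the rail varies. It holds eggs, or tomatoes, or nothing but a drain plate; its lid stands open at the start.
- lid_b (a joint): Hinge angle of pan B's black lid: 0 shut, 1.57 upright, up to 1.9 (leaning back). Hinge along y, 86 mm to +x of the mouth centre, 3 mm above the rim. Lid: plate 104 mm wide, 4 mm thick (hinge line at mid-thickness), reaching 168 mm from the hinge, then a thumb tab 44 mm wide to 185 mm. A stiff hinge (0.16 N m) keeps it at any angle; 1 to 2 N at the free end moves it.
- mouth_c (a point): Point at the centre of the mouth of food pan C, level with the top of its rim (105 mm above the table). The pan is 176 (x) x 108 (y) mm over the rim, inside 150 x 82 mm and 62 mm deep; x points to the hinge side, z up. The pans' order along the rail varies. It holds eggs, or tomatoes, or nothing but a drain plate; its lid stands open at the start.
- lid_c (a joint): Hinge angle of pan C's black lid: 0 shut, 1.57 upright, up to 1.9 (leaning back). Hinge along y, 86 mm to +x of the mouth centre, 3 mm above the rim. Lid: plate 104 mm wide, 4 mm thick (hinge line at mid-thickness), reaching 168 mm from the hinge, then a thumb tab 44 mm wide to 185 mm. A stiff hinge (0.16 N m) keeps it at any angle; 1 to 2 N at the free end moves it.
- mouth_d (a point): Point at the centre of the mouth of food pan D, level with the top of its rim (105 mm above the table). The pan is 176 (x) x 108 (y) mm over the rim, inside 150 x 82 mm and 62 mm deep; x points to the hinge side, z up. The pans' order along the rail varies. Under its lid, shut at the start, lie limes.
- lid_d (a joint): Hinge angle of pan D's black lid: 0 shut, 1.57 upright, up to 1.9 (leaning back). Hinge along y, 86 mm to +x of the mouth centre, 3 mm above the rim. Lid: plate 104 mm wide, 4 mm thick (hinge line at mid-thickness), reaching 168 mm from the hinge, then a thumb tab 44 mm wide to 185 mm. A stiff hinge (0.16 N m) keeps it at any angle; 1 to 2 N at the free end moves it.
- eggs: A layer of unpeeled white and brown eggs that fills one of the pans A, B, C to about 36 mm (eggs show to 50 mm) above its inner floor; fixed. Origin: centre of the inner floor of the pan that holds it (62 mm below the middle of its mouth).
- tomatoes: A layer of red cherry tomatoes that fills one of the pans A, B, C to about 36 mm above its inner floor; fixed. Origin: centre of the inner floor of the pan that holds it (62 mm below the middle of its mouth). The spoon lies in this pan.
- drain_plate: Perforated steel drain plate, 146 x 78 x 3 mm, on the floor of the empty pan, one of A, B, C; fixed. Origin: centre of that pan's inner floor (62 mm below the middle of its mouth).
- spoon_grip (a point): Serving spoon, 0.14 kg: green handle 150 long, 20 wide, 12 mm thick; round steel bowl 60 mm across, 16 deep, its underside 26 mm below the handle's. Point: mid-section of the handle, 110 mm from its free end, 40 mm from its bowl end, near the balance point; x to the bowl, z up. It starts level, bowl on the food, handle over the pan's front rim.
- spoon_bowl (a point): Centre of the spoon's bowl, 8 mm above its underside; 83 mm to +x of spoon_grip.
- tray: Shallow open steel tray (the spoon tray), 325 (x) x 176 (y) x 30 mm high outside, walls 4 mm, floor 4 mm, with a narrow rim; fixed. Origin: centre of its underside, x along its length. It stands left or right of the rail. A spatula lies in it along its -y side; its +y half is free.
- scale: White portion scale, 250 x 170 x 47 mm, steel platform, fixed, on the other side of the rail from the tray. Origin: centre of its underside. Bystander.
- spatula_mid (a point): Rubber spatula lying along the -y side of the tray, 240 mm long, head 42 mm wide, 12 mm thick. Loose bystander; this point is at its middle, half-way up.
- sauce_cup_mid (a point): Small round steel bowl, 80 mm across, 45 mm high, on the scale. Loose bystander; this point is at its middle, half-way up.
- bottle_red_mid (a point): Red squeeze bottle, 62 mm across, 186 mm high, standing behind the rail. Loose bystander; this point is at its middle, half-way up.
- bottle_yellow_mid (a point): Yellow squeeze bottle, 62 mm across, 186 mm high, standing behind the rail. Loose bystander; this point is at its middle, half-way up.
- shaker_mid (a point): Glass salt shaker with steel top, 48 mm across, 95 mm high, standing behind the rail. Loose bystander; this point is at its middle, half-way up.
- ramekins_mid (a point): Stack of three white ramekins, 82 mm across, 112 mm high, standing behind the rail. Loose bystander; this point is at its middle, half-way up.
- steel_cup_mid (a point): Small steel cup, 64 mm across, 60 mm high, standing behind the rail, to the left. Loose bystander; this point is at its middle, half-way up.

How it is judged:
By the outcome, as a careful person would: the job done as asked, in the order asked, and still so for the second after the job is handed in, with the robot touching nothing.
It also fails if it takes over 69 s, if anything falls off the work surface, if the arm or the gripper's body presses on something with over 40 N, if the wrist force passes 120 N, or if a joint passes its speed limit or range.

### The arm

A 6-joint arm with a two-finger parallel gripper is mounted at the origin on the work surface. World frame = base frame: x ahead of the robot, y to its left, z up, the work surface at z = 0. Lengths are in m, angles in degrees, forces in N, time in s.
With the tool pointing down it reaches from about 0.3 to 0.875 m from the base axis. Payload 4.2 kg.
Tool frame: the origin (TCP) lies on the centre line of the jaws, within the pads' length; the fingertips stand r.tip_reach ahead of it and the grasp point (between the pads) lies 8 mm behind it (r.tip_reach is the distance from the TCP to the fingertips, in m); z points along the fingers, y is the direction in which the jaws open and shut (so a half turn about z gives the same grasp; the last joint's range is limited). The gripper opens to 85 mm and grips with 20 to 120 N. Pads are 22 mm wide; open, the fingers measure 114 mm over their backs; the gripper's body (76 mm by 85 mm) begins 54 mm behind the grasp point. The pads swing forward as they close: fully open they stand 13 mm farther back than shut.
Start: joints at [-74.427, 18.312, 89.639, -0, 72.044, -1.146], TCP at [0.165, -0.551, 0.242] pointing down, gripper open.
Joint ranges: [-177.97, 177.97], [-48.28, 115.42], [12.27, 149.76], [-77.06, 257.06], [2.81, 150.46], [-146.56, 146.56]. Speed limits (degrees/s): [147.25, 147.25, 180, 180, 180, 180].

### API

Orientations are given as a 3x3 rotation matrix whose columns are the frame's x, y, z axes.
In Python, from rig import r gives the robot as it stands. The module is installed in compiled form; this text tells all that it offers.
- The arm moves only by the tool servo_tool, never from a script. Its argument "steps" is a list of rows, each a list of 4 numbers: the shift along the tool's x, y, z in cm, then the turn about the tool's z in degrees. In form: [[dx, dy, dz, roll], ...]. A call has exactly 8 rows; each row is the pose to reach, as a shift and turn from the pose commanded when the call began, along the tool's axes at that moment; what a row does not reach only later rows make up. A row lasts 1/10 s, in which the tool goes at most 50 mm and 8.59 degrees, less where a joint would pass 70% of its speed; a pose out of reach is approached as far as the arm can. A call with a gripper value outside its range is refused whole. "grip" is the opening, from -1 (shut) to 1 (fully open), set as the call begins (left out, the last holds). The fingers move at their own pace and stop on an object; "force" is the grip in N (left out, the last holds). Time passes only in rows, so rows that repeat a pose let the fingers close, or fill a call up. It gives the time, the measured TCP pose, the force and the opening at its end, in the units of the state.
- r.sense(): the state, without advancing time (a new reading comes with each control period).
- r.camera(name): name is "scene" or "top" or "wrist"; returns the picture (420x560x3 uint8, blue, green, red); there is no depth.
- r.camera_params(name): a dict with "fovy" (degrees; the focal length in pixels is half the picture's height over the tangent of half this angle, whatever the lens; pixels are square), "cx", "cy" (the principal point, pixels), "world_from_camera" (4x4, takes a point from camera to world coordinates). Camera axes: x right, y up, looking along -z (the intrinsics and any distortion apply to the point x, -y, -z); pixel columns grow to the right and rows downward; lengths in m; the calibration is good to about 2 mm. A picture is of the moment at which its call begins: read the wrist's pose just before it. camera_params takes no time and is no camera call; for the wrist camera it gives the pose at the moment of the call.
- r.close_job(): hands the job in, once; it reports no verdict.
Trained networks look in the newest picture that a camera, given by its name, has taken for a name from the list of things; names that differ only in an ending like _2 or _b are one class to them, and where a whole thing is asked for, a point or a joint stands for the part that bears it (a point fixed in the world has none). Each returns a list of dicts, best first, with "conf" (0 to 1); they miss things now and then, are a little off and sometimes report something else, mostly with a low value. They report only what shows in the picture. A call takes as long as a camera call.
- r.search_frame(camera, name): "xyz" ([x, y, z] in m, in the coordinates of the camera as it stood for that picture, good to about 4 mm: the middle of the surface that is visible of it).
- r.landmark_of(camera, name): "xyz" ([x, y, z] in m, in the coordinates of the camera as it stood for that picture, good to about 4 mm: a listed point, or the origin of a listed thing).
The state is a dict: "clock": time; "joint_pos": joint angles; "qvel": joint speeds; "effort": joint torques, N m; "ee_pos": TCP position; "tool_rot": TCP orientation; "force": force on the tool from outside, world axes, zero at the start; "torque": the same for the moment, N m; "width": finger opening in m.
Only numpy, scipy, OpenCV 4.12 (cv2) and the standard library are available. Lean on these libraries where they do the work, as an engineer would, in place of code of your own. Each camera call takes 0.05 s, during which the arm holds its last target.

## Working session

There is one attempt and no reset: what is moved stays moved. The work goes in short steps, Python scripts to look and compute and a tool call to move; the robot and the scene stay as the last step left them, time stands still between calls to the robot, and variables do not carry over. Pictures are saved under pics/ and viewed, and the job is handed in when it is done.

Besides the shell and the picture viewer there is one more tool, called after "Call:" by a JSON object that holds its "fn" and its "kwargs", one argument or row to a line. servo_tool: Moves the arm, as the interface text tells. Its arguments: {"type":"object","properties":{"steps":{"type":"array","items":{"type":"array","items":{"type":"number"}}},"grip":{"type":"number"},"force":{"type":"number"}},"required":["steps"]}

```bash
mkdir -p pics; cat > h.py <<'E'
import numpy as np, cv2
from rig import r
def w(cam,p):
    T=np.array(r.camera_params(cam)["world_from_camera"]); return (T@np.r_[p,1])[:3]
def lm(cam,n,f=None,k=3):
    T=np.array(r.camera_params(cam)["world_from_camera"])
    for d in (f or r.landmark_of)(cam,n)[:k]:
        print(cam,n,round(d["conf"],2),np.round((T@np.r_[d["xyz"],1])[:3],3))
E
python3 - <<'E'
from h import *
for c in ["scene","top"]:
    cv2.imwrite(f"pics/{c}0.png",r.camera(c))
    p=r.camera_params(c); print(p)
for n in ["rail","mouth_a","spoon_grip","spoon_bowl","tray","eggs","tomatoes","drain_plate","spatula_mid","lid_a"]:
    lm("top",n,k=4)
s=r.sense(); print(s, r.tip_reach)
E
```

```text
{'fovy': 54.28689451890706, 'cx': 276.14983191090903, 'cy': 211.09299909383114, 'world_from_camera': array([[-0.74585116, -0.50855208,  0.43021021,  1.10132467],
       [ 0.66611172, -0.56835441,  0.48297872,  0.54603105],
       [-0.00110797,  0.6467983 ,  0.7626603 ,  0.96407069],
       [ 0.        ,  0.        ,  0.        ,  1.        ]])}
{'fovy': 51.275291396058705, 'cx': 277.6119511370025, 'cy': 207.88407621311214, 'world_from_camera': array([[-0.02644852,  0.98431647, -0.1744178 ,  0.41143771],
       [-0.99922594, -0.03111447, -0.02407114, -0.02163602],
       [-0.02912054,  0.17364614,  0.98437747,  1.14092786],
       [ 0.        ,  0.        ,  0.        ,  1.        ]])}
top rail 0.88 [0.476 0.014 0.   ]
top rail 0.46 [0.725 0.332 0.028]
top mouth_a 0.76 [ 0.475 -0.045  0.105]
top mouth_a 0.66 [0.495 0.181 0.104]
top mouth_a 0.6 [ 0.474 -0.157  0.106]
top mouth_a 0.59 [0.484 0.068 0.106]
top spoon_grip 0.9 [ 0.426 -0.041  0.11 ]
top spoon_grip 0.46 [0.494 0.18  0.045]
top tray 0.73 [ 0.466 -0.157  0.044]
top tray 0.65 [ 0.503 -0.394 -0.001]
top eggs 0.59 [0.492 0.178 0.042]
top tomatoes 0.89 [ 0.48  -0.039  0.044]
top tomatoes 0.16 [0.556 0.378 0.066]
top drain_plate 0.68 [ 0.48   0.012 -0.001]
top drain_plate 0.19 [ 0.477 -0.046  0.104]
top spatula_mid 0.75 [ 0.508 -0.451  0.007]
top spatula_mid 0.55 [0.492 0.181 0.044]Traceback (most recent call last):
  File "<stdin>", line 6, in <module>
  File "h.py", line 7, in lm
    for d in (f or r.landmark_of)(cam,n)[:k]:
             ~~~~~~~~~~~~~~~~~~~~^^^^^^^
ValueError: it knows: bottle_red_mid, bottle_yellow_mid, drain_plate, eggs, mouth, rail, ramekins_mid, sauce_cup_mid, scale, shaker_mid, spatula_mid, spoon_bowl, spoon_grip, steel_cup_mid, tomatoes, tray
```

View pics/top0.png

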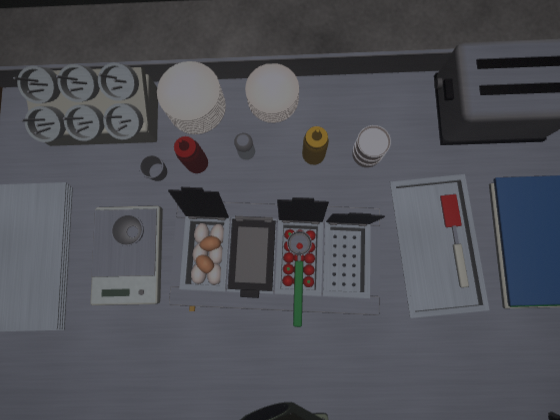

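View pics/scene0.png

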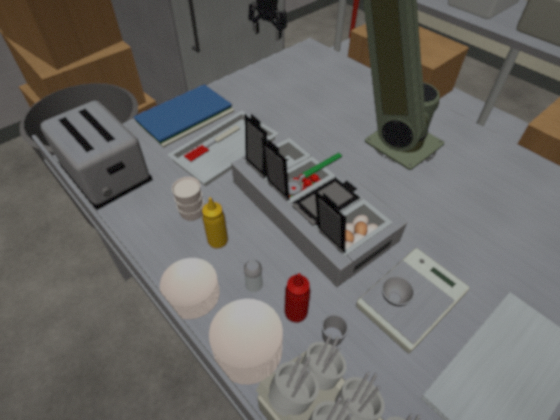

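```bash
python3 - <<'E'
from h import *
s=r.sense(); print({k:np.round(v,3) for k,v in s.items()}, r.tip_reach)
print(r.camera_params("wrist"))
E
```

```text
{'clock': np.float64(0.55), 'joint_pos': array([-74.427,  18.311,  89.641,  -0.   ,  72.044,  -1.146]), 'qvel': array([ 0.039, -0.121, -0.018, -0.097,  0.021, -0.082]), 'effort': array([-0.0000e+00, -4.1511e+01, -2.3428e+01, -0.0000e+00,  1.0000e-03,
       -0.0000e+00]), 'ee_pos': array([ 0.165, -0.551,  0.242]), 'tool_rot': array([[ 0.958,  0.288,  0.   ],
       [ 0.288, -0.958, -0.   ],
       [-0.   ,  0.   , -1.   ]]), 'force': array([-0.559,  0.18 ,  1.002]), 'torque': array([ 0.009, -0.017,  0.02 ]), 'width': np.float64(0.086)} 0.011
{'fovy': 69.66640527044115, 'cx': 275.52285991851056, 'cy': 210.63119777760122, 'world_from_camera': array([[ 2.87202584e-01,  9.24007958e-01,  2.52436071e-01,
         2.29603987e-01],
       [-9.57869545e-01,  2.76834655e-01,  7.64755373e-02,
        -5.30806376e-01],
       [ 7.80952643e-04, -2.63764796e-01,  9.64586711e-01,
         3.74544023e-01],
       [ 0.00000000e+00,  0.00000000e+00,  0.00000000e+00,
         1.00000000e+00]])}
```

The order from the left is eggs (y≈0.18), limes (shut), tomatoes with the spoon (y≈-0.045), then empty (y≈-0.157). The tray is on the right, with the spatula on its -y side. In the top picture the spoon handle runs from (300,245) to (297,325).

```bash
python3 - <<'E'
from h import *
r.camera("top")
for n in ["spoon_grip","spoon_bowl","tray","mouth_a","spatula_mid","bottle_yellow_mid","ramekins_mid","shaker_mid"]: lm("top",n,k=4)
try: lm("top","lid_a",r.search_frame,k=6)
except Exception as e: print(e)
r.camera("scene")
for n in ["spoon_grip","spoon_bowl","tray","mouth_a","rail"]: lm("scene",n,k=4)
try: lm("scene","lid_a",r.search_frame,k=6)
except Exception as e: print(e)
im=r.camera("top"); cv2.imwrite("pics/topcrop.png",cv2.resize(im[160:330,160:500],None,fx=2.3,fy=2.3,interpolation=cv2.INTER_CUBIC))
E
```

```text
top spoon_grip 0.84 [ 0.428 -0.04   0.113]
top spoon_bowl 0.74 [ 0.51  -0.049  0.09 ]
top spoon_bowl 0.39 [0.495 0.18  0.107]
top spoon_bowl 0.19 [0.727 0.328 0.025]
top tray 0.64 [ 0.502 -0.396  0.003]
top mouth_a 0.98 [0.496 0.179 0.105]
top mouth_a 0.95 [ 0.478 -0.042  0.107]
top mouth_a 0.69 [0.487 0.066 0.106]
top mouth_a 0.67 [ 0.472 -0.158  0.106]
top spatula_mid 0.79 [ 0.507 -0.449  0.007]
top spatula_mid 0.74 [ 0.473 -0.043  0.102]
top bottle_yellow_mid 0.88 [ 0.764 -0.096  0.089]
top bottle_yellow_mid 0.37 [0.75  0.222 0.093]
top bottle_yellow_mid 0.28 [0.493 0.18  0.043]
top ramekins_mid 0.62 [ 0.755 -0.237  0.054]
top shaker_mid 0.75 [0.769 0.087 0.044]
top lid_a 0.96 [ 0.548 -0.155  0.224]
top lid_a 0.85 [0.592 0.175 0.21 ]
top lid_a 0.78 [ 0.571 -0.05   0.208]
top lid_a 0.78 [0.481 0.068 0.109]
scene spoon_grip 0.73 [0.771 0.084 0.046]
scene spoon_bowl 0.98 [ 0.513 -0.051  0.086]
scene spoon_bowl 0.17 [ 0.468 -0.154  0.041]
scene tray 0.74 [ 0.501 -0.398 -0.002]
scene mouth_a 0.93 [0.486 0.067 0.103]
scene mouth_a 0.91 [0.494 0.18  0.105]
scene mouth_a 0.89 [ 0.465 -0.159  0.106]
scene mouth_a 0.86 [ 0.473 -0.046  0.104]
scene rail 0.97 [0.484 0.011 0.001]
scene rail 0.43 [ 0.501 -0.449  0.01 ]
scene lid_a 0.9 [0.464 0.066 0.111]
scene lid_a 0.84 [ 0.573 -0.046  0.204]
scene lid_a 0.76 [ 0.551 -0.16   0.202]
scene lid_a 0.68 [0.6   0.176 0.209]
```

View pics/topcrop.png

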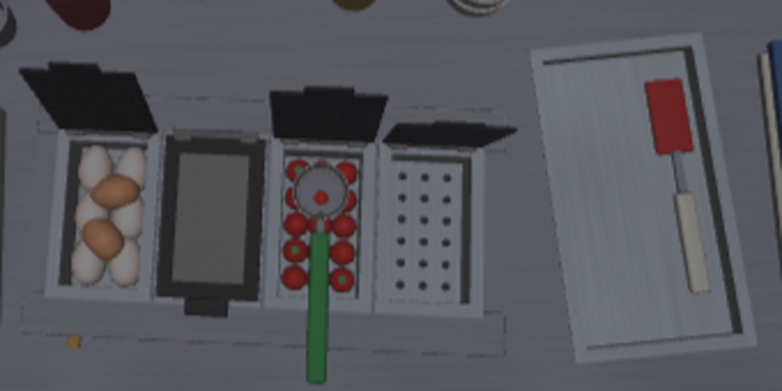

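Call:
{"fn": "servo_tool", "kwargs": {
  "steps": [
    [3.3,-3.4,0,3],
    [6.6,-6.8,0,6],
    [10,-10.3,0,9],
    [13.3,-13.7,0,12],
    [16.6,-17.2,0,15],
    [20,-20.6,0,18],
    [23.2,-24.1,0,21],
    [26.5,-27.5,0,22.7]
  ],
  "grip": -0.1,
  "force": 60
}}

```text
clock: 2.25
ee_pos: [0.3405, -0.2093, 0.2426]
tool_rot: [[0.994, -0.106, 0.001], [-0.106, -0.994, -0.001], [0.001, 0.001, -1.0]]
force: [0.9, -0.6, -0.0]
width: 0.0383
```

```bash
cat >> h.py <<'E'
def st():
    s=r.sense(); R=np.array(s["tool_rot"]); print("t",round(float(s["clock"]),2),"p",np.round(s["ee_pos"],4),"yaw",round(np.degrees(np.arctan2(R[1,0],R[0,0])),2),"w",round(float(s["width"]),4),"F",np.round(s["force"],1)); return s
def to(p,yaw=None):
    s=st(); R=np.array(s["tool_rot"]); y=np.degrees(np.arctan2(R[1,0],R[0,0]))
    print("shift cm",np.round(R.T@(np.array(p)-s["ee_pos"])*100,2), "roll", None if yaw is None else round(y-yaw,2))
E
python3 - <<'E'
from h import *
to([.427,-.041,.242],-6)
def pix(cam,u,v,z):
    p=r.camera_params(cam); f=210/np.tan(np.radians(p["fovy"]/2)); T=np.array(p["world_from_camera"])
    d=T[:3,:3]@np.array([(u-p["cx"])/f,-(v-p["cy"])/f,-1]); o=T[:3,3]; return o+d*(z-o[2])/d[2]
for u,v in [(531,45),(580,362),(757,345),(703,35)]: print(pix("top",160+u/2.3,160+v/2.3,.03))
E
```

```text
t 2.25 p [ 0.3405 -0.2093  0.2426] yaw -6.1 w 0.0383 F [ 0.9 -0.6 -0. ]
shift cm [  6.81 -17.66   0.06] roll -0.1
[ 0.67343129 -0.28963556  0.03      ]
[ 0.32565787 -0.31675894  0.03      ]
[ 0.33864317 -0.50460722  0.03      ]
[ 0.67850484 -0.48191518  0.03      ]
```

Call:
{"fn": "servo_tool", "kwargs": {
  "steps": [
    [1.7,-4.4,0,0],
    [3.4,-8.8,0,0],
    [5.1,-13.2,0,0],
    [6.8,-17.7,0,0],
    [6.8,-17.7,1.5,0],
    [6.8,-17.7,3,0],
    [6.8,-17.7,4,0],
    [6.8,-17.7,4,0]
  ]
}}

```text
clock: 3.05
ee_pos: [0.4253, -0.0421, 0.2012]
tool_rot: [[0.995, -0.104, -0.003], [-0.104, -0.995, 0.0], [-0.003, 0.0, -1.0]]
force: [0.4, -0.2, 0.1]
width: 0.0385
```

```bash
python3 - <<'E'
from h import *
st()
cv2.imwrite("pics/w1.png",r.camera("wrist"))
for n in ["spoon_grip","spoon_bowl","mouth_a"]: lm("wrist",n,k=3)
to([.427,-.041,.125],-6)
E
```

```text
t 3.05 p [ 0.4253 -0.0421  0.2012] yaw -5.99 w 0.0385 F [ 0.4 -0.2  0.1]
wrist spoon_grip 0.93 [ 0.426 -0.042  0.114]
wrist spoon_bowl 0.73 [ 0.427 -0.039  0.114]
wrist spoon_bowl 0.57 [ 0.511 -0.047  0.093]
wrist mouth_a 0.91 [0.487 0.067 0.105]
wrist mouth_a 0.89 [ 0.471 -0.156  0.107]
wrist mouth_a 0.76 [ 0.48  -0.046  0.11 ]
t 3.25 p [ 0.4266 -0.0426  0.203 ] yaw -6.03 w 0.0384 F [-0.1  0.3  0.1]
shift cm [ 0.01 -0.16  7.8 ] roll -0.03
```

View pics/w1.png

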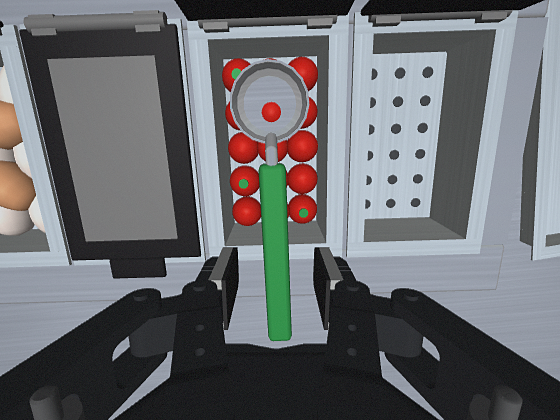

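The handle, from (273,165) to (280,340), is centred between the fingers. Next I descend and grip.

Call:
{"fn": "servo_tool", "kwargs": {
  "steps": [
    [0,0,2.5,0],
    [0,0,5,0],
    [0,0,7,0],
    [0,0,8.3,0],
    [0,0,9.0,0],
    [0,0,9.5,0],
    [0,0,9.5,0],
    [0,0,9.5,0]
  ]
}}

```text
clock: 4.05
ee_pos: [0.4267, -0.0423, 0.1079]
tool_rot: [[0.995, -0.104, 0.001], [-0.104, -0.995, -0.0], [0.001, 0.0, -1.0]]
force: [0.2, 0.2, 1.2]
width: 0.0383
```

Call:
{"fn": "servo_tool", "kwargs": {
  "steps": [
    [0,0,0,0],
    [0,0,0,0],
    [0,0,0,0],
    [0,0,0,0],
    [0,0,0,0],
    [0,0,-0.2,0],
    [0,0,-0.6,0],
    [0,0,-1.2,0]
  ],
  "grip": -1,
  "force": 60
}}

```text
clock: 4.85
ee_pos: [0.4257, -0.0421, 0.1193]
tool_rot: [[0.995, -0.104, -0.001], [-0.104, -0.995, 0.0], [-0.001, 0.0, -1.0]]
force: [-0.4, -0.8, -1.0]
width: 0.0188
```

```bash
python3 - <<'E'
from h import *
st()
cv2.imwrite("pics/w2.png",r.camera("wrist"))
E
```

```text
t 4.85 p [ 0.4257 -0.0421  0.1193] yaw -5.98 w 0.0188 F [-0.4 -0.8 -1. ]
```

View pics/w2.png

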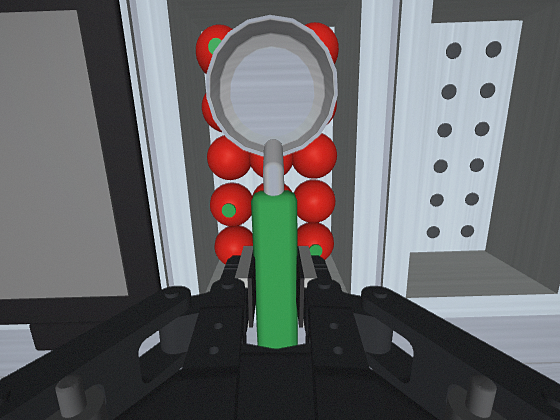

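The spoon is held. Next I lift it and back away from the lids.

Call:
{"fn": "servo_tool", "kwargs": {
  "steps": [
    [0,0,-1.5,0],
    [0,0,-3.5,0],
    [0,0,-6,0],
    [-1,0,-8.5,0],
    [-3,1,-10,0],
    [-5,4,-10,0],
    [-6.5,8,-10,0],
    [-7.5,12,-10,0]
  ]
}}

```text
clock: 5.7
ee_pos: [0.3378, -0.1542, 0.2197]
tool_rot: [[0.995, -0.103, 0.001], [-0.103, -0.995, -0.0], [0.001, 0.0, -1.0]]
force: [0.1, -0.3, -2.1]
width: 0.019
```

Call:
{"fn": "servo_tool", "kwargs": {
  "steps": [
    [-0.5,4,0,-2],
    [-0.5,8,0,-4],
    [-0.3,12,0,-6],
    [1,15.5,0,-8],
    [4,18,0,-10.2],
    [8,18.5,0,-10.2],
    [11.5,18.5,0,-10.2],
    [11.5,18.5,0,-10.2]
  ]
}}

```text
clock: 6.5
ee_pos: [0.4378, -0.3505, 0.2187]
tool_rot: [[0.997, 0.075, 0.002], [0.075, -0.997, -0.0], [0.002, 0.001, -1.0]]
force: [-0.6, 0.4, -1.8]
width: 0.0185
```

```bash
python3 - <<'E'
from h import *
to([.499,-.356,.22],4.2)
cv2.imwrite("pics/w3.png",r.camera("wrist"))
for n in ["tray","spoon_grip","spoon_bowl","spatula_mid"]: lm("wrist",n,k=2)
E
```

```text
t 6.5 p [ 0.4378 -0.3505  0.2187] yaw 4.3 w 0.0185 F [-0.6  0.4 -1.8]
shift cm [ 6.06  1.   -0.11] roll 0.1
wrist tray 0.98 [ 0.5   -0.397  0.001]
wrist spoon_grip 0.62 [ 0.435 -0.349  0.226]
wrist spoon_bowl 0.6 [ 0.516 -0.34   0.2  ]
wrist spatula_mid 0.59 [ 0.495 -0.452  0.011]
```

View pics/w3.png

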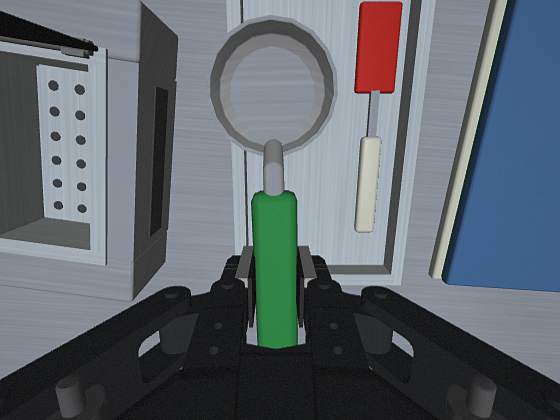

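Call:
{"fn": "servo_tool", "kwargs": {
  "steps": [
    [3,0.5,0,0],
    [6.1,1.0,0,0],
    [6.1,1.0,3,0],
    [6.1,1.0,7,0],
    [6.1,1.0,11,0],
    [6.1,1.0,14,0],
    [6.1,1.0,16,0],
    [6.1,1.0,16.5,0]
  ]
}}

```text
clock: 7.55
ee_pos: [0.4935, -0.3541, 0.0522]
tool_rot: [[0.997, 0.073, -0.004], [0.073, -0.997, 0.003], [-0.004, -0.003, -1.0]]
force: [-0.9, -0.2, -1.4]
width: 0.0188
```

Call:
{"fn": "servo_tool", "kwargs": {
  "steps": [
    [0,0,0,0],
    [0,0,0.5,0],
    [0,0,1.0,0],
    [0,0,1.4,0],
    [0,0,1.7,0],
    [0,0,2.0,0],
    [0,0,2.2,0],
    [0,0,2.2,0]
  ]
}}

```text
clock: 8.35
ee_pos: [0.4956, -0.3552, 0.0326]
tool_rot: [[0.997, 0.074, -0.0], [0.074, -0.997, 0.0], [-0.0, -0.0, -1.0]]
force: [-2.6, 0.1, 2.3]
width: 0.0186
```

```bash
python3 - <<'E'
from h import *
st()
cv2.imwrite("pics/w4.png",r.camera("wrist"))
st()
E
```

```text
t 8.35 p [ 0.4956 -0.3552  0.0326] yaw 4.22 w 0.0186 F [-2.6  0.1  2.3]
t 8.4 p [ 0.4956 -0.3552  0.0327] yaw 4.22 w 0.0189 F [-1.2  0.5  2.3]
```

View pics/w4.png

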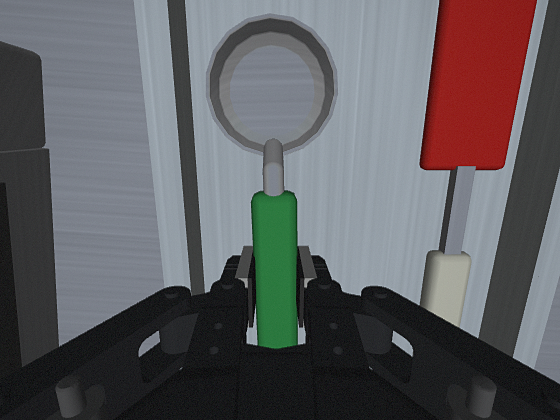

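The bowl touches the floor at about 4 N. I'll lighten the grip and press on slowly so that the handle pivots down before I release.

Call:
{"fn": "servo_tool", "kwargs": {
  "steps": [
    [0,0,0,0],
    [0,0,0.1,0],
    [0,0,0.25,0],
    [0,0,0.4,0],
    [0,0,0.55,0],
    [0,0,0.7,0],
    [0,0,0.85,0],
    [0,0,0.85,0]
  ],
  "grip": -1,
  "force": 20
}}

```text
clock: 9.2
ee_pos: [0.4946, -0.3552, 0.0246]
tool_rot: [[0.997, 0.074, -0.002], [0.074, -0.997, -0.0], [-0.002, -0.0, -1.0]]
force: [-6.4, 1.3, 7.9]
width: 0.0184
```

```bash
python3 - <<'E'
from h import *
st()
cv2.imwrite("pics/w5.png",r.camera("wrist"))
E
```

```text
t 9.2 p [ 0.4946 -0.3552  0.0246] yaw 4.23 w 0.0184 F [-6.4  1.3  7.9]
```

View pics/w5.png

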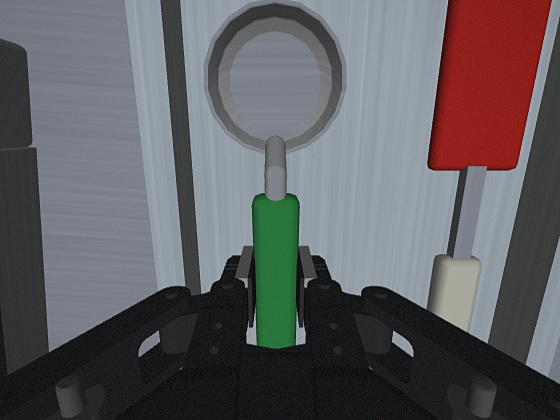

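Call:
{"fn": "servo_tool", "kwargs": {
  "steps": [
    [0,0,0.1,0],
    [0,0,0.2,0],
    [0,0,0.3,0],
    [0,0,0.4,0],
    [0,0,0.4,0],
    [0,0,0.4,0],
    [0,0,0.4,0],
    [0,0,0.4,0]
  ]
}}

```text
clock: 10.05
ee_pos: [0.4948, -0.3554, 0.0225]
tool_rot: [[0.997, 0.074, -0.001], [0.074, -0.997, -0.001], [-0.001, 0.001, -1.0]]
force: [-9.9, 1.0, 19.6]
width: 0.0186
```

Call:
{"fn": "servo_tool", "kwargs": {
  "steps": [
    [0,0,0,0],
    [0,0,0,0],
    [0,0,0,0],
    [0,0,0,0],
    [0,0,0,0],
    [0,0,0,0],
    [0,0,0,0],
    [0,0,-0.5,0]
  ],
  "grip": -0.2
}}

```text
clock: 10.85
ee_pos: [0.4953, -0.3548, 0.0243]
tool_rot: [[0.997, 0.074, -0.001], [0.074, -0.997, 0.001], [-0.001, -0.001, -1.0]]
force: [0.5, -0.1, 0.3]
width: 0.0341
```

Call:
{"fn": "servo_tool", "kwargs": {
  "steps": [
    [0,0,-1,0],
    [0,0,-3,0],
    [0,0,-6,0],
    [0,0,-10,0],
    [0,0,-14,0],
    [0,0,-18,0],
    [0,0,-22,0],
    [0,0,-26,0]
  ]
}}

```text
clock: 11.65
ee_pos: [0.4954, -0.3548, 0.2878]
tool_rot: [[0.997, 0.074, 0.001], [0.074, -0.997, -0.001], [0.001, 0.001, -1.0]]
force: [0.8, -1.1, 0.3]
width: 0.0342
```

```bash
python3 - <<'E'
from h import *
cv2.imwrite("pics/w6.png",r.camera("wrist"))
for n in ["tray","spoon_grip","spoon_bowl","spatula_mid"]: lm("wrist",n,k=2)
st()
E
```

```text
wrist tray 0.55 [ 0.507 -0.401  0.01 ]
wrist tray 0.46 [ 0.584 -0.355  0.024]
wrist spoon_grip 0.87 [ 0.497 -0.357  0.034]
wrist spoon_bowl 0.78 [ 0.582 -0.35   0.019]
wrist spatula_mid 0.81 [ 0.502 -0.451  0.01 ]
t 11.9 p [ 0.4953 -0.3548  0.285 ] yaw 4.22 w 0.0341 F [ 0.4 -0.5  0.1]
```

View pics/w6.png

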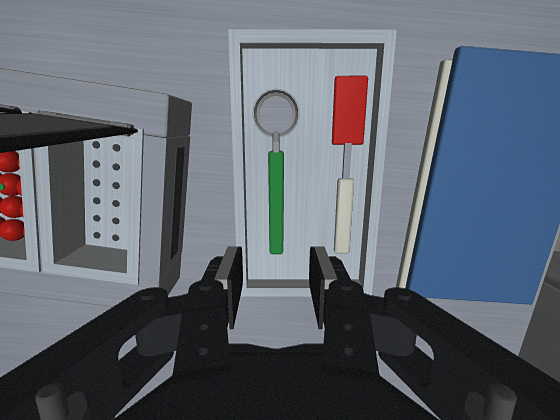

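The spoon lies flat in the free half of the tray (handle (275,150)–(275,250), bowl at (275,112)), clear of the spatula and the walls. Next I go up and behind the tomato lid with the fingers shut.

Call:
{"fn": "servo_tool", "kwargs": {
  "steps": [
    [1,0,-4,0],
    [4,-3,-7.3,2],
    [7,-7,-7.3,4],
    [10,-11,-7.3,6],
    [12,-15.5,-7.3,8.4],
    [13.5,-20,-7.3,8.4],
    [14.5,-24.5,-7.3,8.4],
    [14.8,-29,-7.3,8.4]
  ],
  "grip": -1,
  "force": 60
}}

```text
clock: 12.7
ee_pos: [0.6221, -0.0529, 0.3552]
tool_rot: [[0.997, -0.072, -0.004], [-0.072, -0.997, 0.0], [-0.004, -0.0, -1.0]]
force: [1.0, -0.8, -0.2]
width: -0.0001
```

```bash
python3 - <<'E'
from h import *
r.camera("top")
lm("top","lid_a",r.search_frame,k=5)
im=r.camera("scene"); cv2.imwrite("pics/s7.png",cv2.resize(im[80:300,150:430],None,fx=2.6,fy=2.6,interpolation=cv2.INTER_CUBIC))
lm("scene","lid_a",r.search_frame,k=5)
to([.621,-.055,.256],-4.2)
E
```

```text
top lid_a 0.81 [ 0.574 -0.05   0.249]
top lid_a 0.81 [0.473 0.094 0.111]
top lid_a 0.76 [0.589 0.178 0.208]
top lid_a 0.49 [ 0.544 -0.185  0.248]
scene lid_a 0.78 [ 0.576 -0.047  0.207]
scene lid_a 0.78 [0.6   0.177 0.207]
scene lid_a 0.63 [0.466 0.063 0.109]
scene lid_a 0.56 [ 0.551 -0.166  0.188]
scene lid_a 0.15 [ 0.767 -0.073  0.101]
t 12.9 p [ 0.6216 -0.0542  0.3563] yaw -4.06 w 0.0001 F [-0.1  0.6  0.9]
shift cm [-0.03  0.08 10.03] roll 0.14
```

View pics/s7.png

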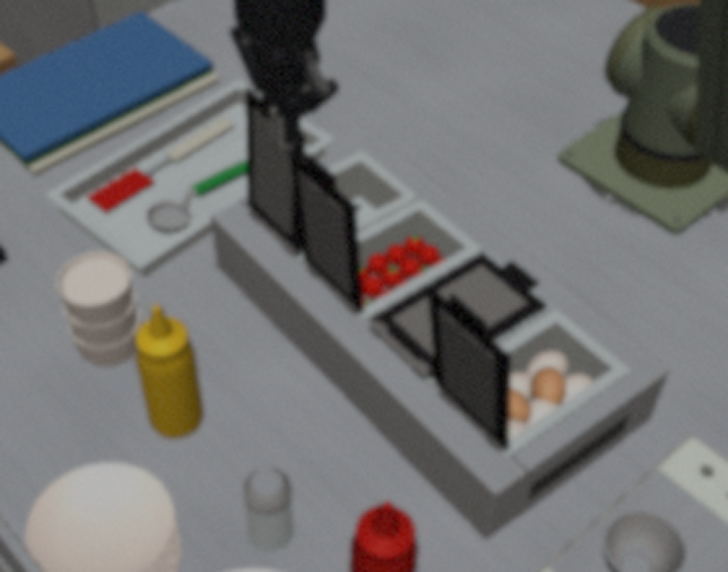

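Call:
{"fn": "servo_tool", "kwargs": {
  "steps": [
    [0,0,2,0],
    [0,0,4.5,0],
    [0,0,7,0],
    [0,0,8.4,0],
    [0,0,8.7,0],
    [-0.7,0,8.7,0],
    [-1.4,0,8.7,0],
    [-2,0,8.7,0]
  ]
}}

```text
clock: 13.7
ee_pos: [0.6016, -0.0539, 0.2719]
tool_rot: [[0.997, -0.073, 0.002], [-0.073, -0.997, -0.0], [0.002, 0.0, -1.0]]
force: [-0.1, 0.4, 0.0]
width: -0.0001
```

```bash
python3 - <<'E'
from h import *
im=r.camera("wrist"); cv2.imwrite("pics/w8.png",im)
st()
E
```

```text
t 13.75 p [ 0.6007 -0.0537  0.2721] yaw -4.2 w -0.0 F [-1.2  0.1  0. ]
```

View pics/w8.png

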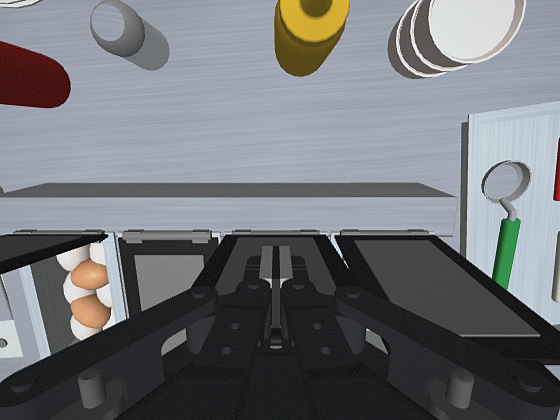

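Call:
{"fn": "servo_tool", "kwargs": {
  "steps": [
    [-0.8,0,0,0],
    [-1.6,0,0,0],
    [-2.4,0,0.1,0],
    [-3.2,0,0.2,0],
    [-4.0,0,0.3,0],
    [-4.8,0,0.4,0],
    [-5.6,0,0.6,0],
    [-6.6,0,0.8,0]
  ]
}}

```text
clock: 14.55
ee_pos: [0.5356, -0.0487, 0.2626]
tool_rot: [[0.997, -0.073, 0.0], [-0.073, -0.997, -0.0], [0.0, 0.0, -1.0]]
force: [1.5, -0.7, -0.6]
width: -0.0001
```

```bash
python3 - <<'E'
from h import *
im=r.camera("wrist"); cv2.imwrite("pics/w9.png",im)
st()
E
```

```text
t 14.6 p [ 0.5336 -0.0485  0.2622] yaw -4.18 w -0.0002 F [-1.7 -0.1  0. ]
```

View pics/w9.png

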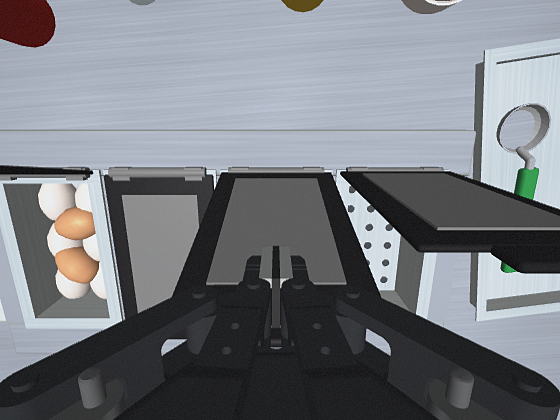

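Call:
{"fn": "servo_tool", "kwargs": {
  "steps": [
    [-0.6,0,0.1,0],
    [-1.2,0,0.25,0],
    [-1.8,0,0.5,0],
    [-2.4,0,0.75,0],
    [-3.0,0,1.0,0],
    [-3.6,0,1.3,0],
    [-4.2,0,1.65,0],
    [-4.7,0,2.0,0]
  ]
}}

```text
clock: 15.4
ee_pos: [0.4887, -0.0453, 0.2425]
tool_rot: [[0.997, -0.073, -0.0], [-0.073, -0.997, -0.0], [-0.0, 0.0, -1.0]]
force: [-0.0, -0.8, 1.3]
width: -0.0003
```

Call:
{"fn": "servo_tool", "kwargs": {
  "steps": [
    [-0.5,0,0.4,0],
    [-1.05,0,0.8,0],
    [-1.5,0,1.2,0],
    [-2.0,0,1.65,0],
    [-2.45,0,2.1,0],
    [-2.9,0,2.6,0],
    [-3.3,0,3.1,0],
    [-3.7,0,3.6,0]
  ]
}}

```text
clock: 16.2
ee_pos: [0.4521, -0.0426, 0.2064]
tool_rot: [[0.997, -0.073, -0.0], [-0.073, -0.997, -0.0], [-0.0, 0.0, -1.0]]
force: [-0.3, 0.1, 0.7]
width: -0.0001
```

```bash
python3 - <<'E'
from h import *
im=r.camera("wrist"); cv2.imwrite("pics/w10.png",im)
s=st()
print((s["ee_pos"]-np.array([.561,-.051,.108]))@np.array(s["tool_rot"]))
E
```

```text
t 16.25 p [ 0.451  -0.0425  0.2055] yaw -4.18 w -0.0002 F [-0.3  0.4 -0.5]
[-0.11056052 -0.00045057 -0.09726513]
```

View pics/w10.png

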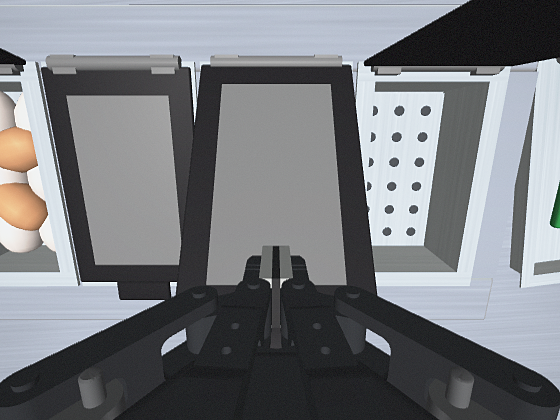

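Call:
{"fn": "servo_tool", "kwargs": {
  "steps": [
    [-0.4,0,0.5,0],
    [-0.75,0,1.0,0],
    [-1.05,0,1.55,0],
    [-1.35,0,2.1,0],
    [-1.6,0,2.7,0],
    [-1.9,0,3.3,0],
    [-2.1,0,3.9,0],
    [-2.3,0,4.5,0]
  ]
}}

```text
clock: 17.05
ee_pos: [0.4292, -0.0409, 0.1612]
tool_rot: [[0.997, -0.073, -0.0], [-0.073, -0.997, -0.0], [-0.0, 0.0, -1.0]]
force: [-0.8, 0.5, -0.4]
width: 0.0
```

Call:
{"fn": "servo_tool", "kwargs": {
  "steps": [
    [-0.1,0,0.4,0],
    [-0.2,0,0.8,0],
    [-0.3,0,1.2,0],
    [-0.35,0,1.6,0],
    [-0.4,0,2.0,0],
    [-0.45,0,2.4,0],
    [-0.5,0,2.8,0],
    [-0.5,0,3.1,0]
  ]
}}

```text
clock: 17.85
ee_pos: [0.4244, -0.0406, 0.1304]
tool_rot: [[0.997, -0.073, -0.0], [-0.073, -0.997, -0.0], [-0.0, 0.0, -1.0]]
force: [-0.3, -0.8, 0.8]
width: -0.0002
```

```bash
python3 - <<'E'
from h import *
s=st()
print((s["ee_pos"]-np.array([.561,-.051,.108]))@np.array(s["tool_rot"]))
E
```

```text
t 17.85 p [ 0.4244 -0.0406  0.1304] yaw -4.19 w -0.0002 F [-0.3 -0.8  0.8]
[-0.13695806 -0.00038498 -0.02240908]
```

Call:
{"fn": "servo_tool", "kwargs": {
  "steps": [
    [0,0,0.2,0],
    [0,0,0.4,0],
    [0,0,0.6,0],
    [0,0,0.75,0],
    [0,0,0.9,0],
    [0,0,1.0,0],
    [0,0,1.1,0],
    [0,0,1.1,0]
  ]
}}

```text
clock: 18.65
ee_pos: [0.4246, -0.0406, 0.1208]
tool_rot: [[0.997, -0.073, 0.0], [-0.073, -0.997, -0.0], [0.0, 0.0, -1.0]]
force: [-3.7, -1.0, 9.8]
width: 0.0001
```

Contact is firm at 10 N and at the height expected for a shut lid. Now I lift off and go behind the egg lid.

Call:
{"fn": "servo_tool", "kwargs": {
  "steps": [
    [0,0,-1,0],
    [0,0,-4,0],
    [0,0,-8,0],
    [0,0,-12,0],
    [0,0,-16,0],
    [0,0,-20,0],
    [1,-1,-23.9,0],
    [4,-4,-23.9,0]
  ]
}}

```text
clock: 19.45
ee_pos: [0.4685, -0.0047, 0.3659]
tool_rot: [[0.997, -0.076, 0.013], [-0.076, -0.997, -0.002], [0.013, 0.001, -1.0]]
force: [0.8, -1.1, 0.4]
width: 0.0004
```

Call:
{"fn": "servo_tool", "kwargs": {
  "steps": [
    [3,-3.2,0,0],
    [6,-6.4,0,0],
    [9,-9.6,0,0],
    [12,-12.8,0,0],
    [15,-16,0,0],
    [17.3,-18.4,0,0],
    [17.3,-18.4,0,0],
    [17.3,-18.4,0,0]
  ]
}}

```text
clock: 20.25
ee_pos: [0.6533, 0.1675, 0.358]
tool_rot: [[0.997, -0.072, -0.002], [-0.072, -0.997, -0.001], [-0.001, 0.001, -1.0]]
force: [-0.3, -1.3, 0.6]
width: 0.0001
```

```bash
python3 - <<'E'
from h import *
im=r.camera("top"); cv2.imwrite("pics/t11.png",im)
lm("top","lid_a",r.search_frame,k=5)
im=r.camera("wrist"); cv2.imwrite("pics/w11.png",im)
lm("wrist","lid_a",r.search_frame,k=5)
s=st()
print((s["ee_pos"]-np.array([.579,.173,.108]))@np.array(s["tool_rot"]))
E
```

```text
top lid_a 0.9 [ 0.548 -0.153  0.221]
top lid_a 0.6 [ 0.48  -0.044  0.11 ]
top lid_a 0.56 [0.482 0.069 0.109]
top lid_a 0.55 [0.586 0.142 0.189]
wrist lid_a 0.78 [ 0.555 -0.131  0.155]
wrist lid_a 0.65 [ 0.505 -0.046  0.112]
wrist lid_a 0.65 [0.531 0.058 0.113]
wrist lid_a 0.57 [0.599 0.174 0.214]
t 20.45 p [0.6526 0.1663 0.3599] yaw -4.24 w -0.0001 F [ 0.4 -0.1 -0.4]
[ 0.07413456  0.00121693 -0.25177611]
```

View pics/t11.png

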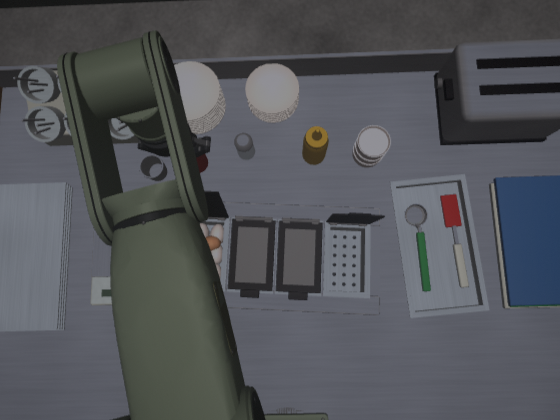

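View pics/w11.png

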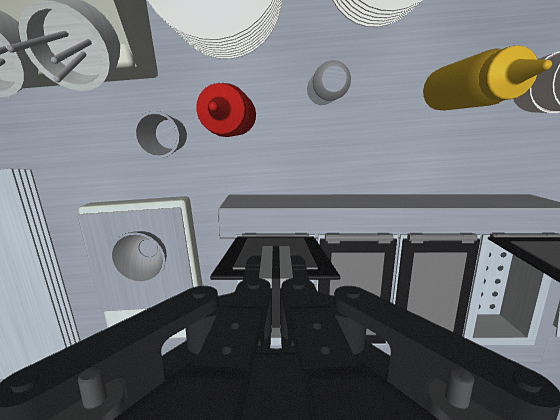

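The tomato lid is shut flat beside the lime lid. The fingers are centred behind the egg lid.

Call:
{"fn": "servo_tool", "kwargs": {
  "steps": [
    [0,0,2,0],
    [0,0,4.5,0],
    [0,0,7,0],
    [0,0,8.6,0],
    [0,0,8.9,0],
    [-0.6,0,8.9,0],
    [-1.2,0,8.9,0],
    [-2,0,8.9,0]
  ]
}}

```text
clock: 21.25
ee_pos: [0.6332, 0.1687, 0.2713]
tool_rot: [[0.997, -0.073, 0.002], [-0.073, -0.997, 0.001], [0.002, -0.001, -1.0]]
force: [-1.0, -0.6, -0.4]
width: -0.0
```

Call:
{"fn": "servo_tool", "kwargs": {
  "steps": [
    [-0.7,0,0,0],
    [-1.3,0,0,0],
    [-1.9,0,0,0],
    [-2.5,0,0,0],
    [-3.1,0,0,0],
    [-3.7,0,0,0],
    [-4.3,0,0,0],
    [-4.9,0,0.1,0]
  ]
}}

```text
clock: 22.05
ee_pos: [0.5841, 0.1723, 0.2689]
tool_rot: [[0.997, -0.073, 0.0], [-0.073, -0.997, -0.0], [0.0, 0.0, -1.0]]
force: [1.1, -1.2, 2.0]
width: -0.0003
```

```bash
python3 - <<'E'
from h import *
im=r.camera("wrist"); cv2.imwrite("pics/w12.png",im)
s=st()
print((s["ee_pos"]-np.array([.579,.173,.108]))@np.array(s["tool_rot"]))
E
```

```text
t 22.1 p [0.5831 0.1724 0.2687] yaw -4.17 w 0.0001 F [-0.6 -0.2  0.4]
[ 0.00392309  0.00030726 -0.16071468]
```

View pics/w12.png

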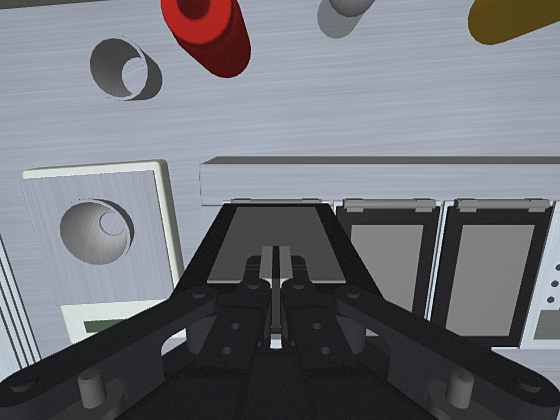

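Call:
{"fn": "servo_tool", "kwargs": {
  "steps": [
    [-0.7,0,0.05,0],
    [-1.4,0,0.15,0],
    [-2.1,0,0.25,0],
    [-2.8,0,0.4,0],
    [-3.4,0,0.55,0],
    [-4.0,0,0.75,0],
    [-4.7,0,1.0,0],
    [-5.4,0,1.35,0]
  ]
}}

```text
clock: 22.9
ee_pos: [0.5301, 0.1763, 0.2551]
tool_rot: [[0.997, -0.073, 0.0], [-0.073, -0.997, -0.0], [0.0, 0.0, -1.0]]
force: [0.3, -0.6, 1.6]
width: 0.0001
```

Call:
{"fn": "servo_tool", "kwargs": {
  "steps": [
    [-0.6,0,0.3,0],
    [-1.2,0,0.6,0],
    [-1.75,0,0.95,0],
    [-2.3,0,1.3,0],
    [-2.8,0,1.65,0],
    [-3.35,0,2.05,0],
    [-3.85,0,2.5,0],
    [-4.3,0,2.9,0]
  ]
}}

```text
clock: 23.7
ee_pos: [0.4872, 0.1794, 0.2258]
tool_rot: [[0.997, -0.073, -0.0], [-0.073, -0.997, -0.0], [-0.0, 0.0, -1.0]]
force: [1.0, 1.4, 0.9]
width: 0.0
```

```bash
python3 - <<'E'
from h import *
im=r.camera("wrist"); cv2.imwrite("pics/w13.png",im)
s=st()
print((s["ee_pos"]-np.array([.579,.173,.108]))@np.array(s["tool_rot"]))
E
```

```text
t 23.75 p [0.4862 0.1793 0.2252] yaw -4.17 w -0.0001 F [-0.  -0.2 -0.7]
[-0.09324166  0.00057134 -0.11698457]
```

View pics/w13.png

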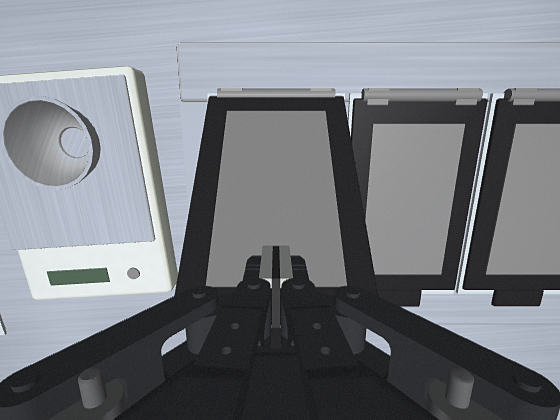

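Call:
{"fn": "servo_tool", "kwargs": {
  "steps": [
    [-0.45,0,0.5,0],
    [-0.9,0,0.95,0],
    [-1.3,0,1.45,0],
    [-1.7,0,2.0,0],
    [-2.1,0,2.5,0],
    [-2.4,0,3.1,0],
    [-2.75,0,3.65,0],
    [-3.05,0,4.2,0]
  ]
}}

```text
clock: 24.55
ee_pos: [0.4571, 0.1816, 0.1838]
tool_rot: [[0.997, -0.073, 0.0], [-0.073, -0.997, -0.0], [0.0, 0.0, -1.0]]
force: [1.1, -0.5, 0.4]
width: 0.0002
```

Call:
{"fn": "servo_tool", "kwargs": {
  "steps": [
    [-0.25,0,0.6,0],
    [-0.5,0,1.2,0],
    [-0.7,0,1.8,0],
    [-0.9,0,2.4,0],
    [-1.1,0,3.0,0],
    [-1.2,0,3.6,0],
    [-1.3,0,4.1,0],
    [-1.35,0,4.5,0]
  ]
}}

```text
clock: 25.35
ee_pos: [0.4437, 0.1826, 0.1388]
tool_rot: [[0.997, -0.073, -0.0], [-0.073, -0.997, -0.0], [-0.0, 0.0, -1.0]]
force: [-0.9, 0.8, 0.2]
width: -0.0
```

```bash
python3 - <<'E'
from h import *
s=st()
print((s["ee_pos"]-np.array([.579,.173,.108]))@np.array(s["tool_rot"]))
E
```

```text
t 25.35 p [0.4437 0.1826 0.1388] yaw -4.18 w -0.0 F [-0.9  0.8  0.2]
[-0.13565812  0.00031888 -0.03074879]
```

Now 18 mm to the shut height, with slow pressing at the end.

Call:
{"fn": "servo_tool", "kwargs": {
  "steps": [
    [-0.1,0,0.3,0],
    [-0.15,0,0.6,0],
    [-0.2,0,0.9,0],
    [-0.2,0,1.15,0],
    [-0.2,0,1.4,0],
    [-0.2,0,1.55,0],
    [-0.2,0,1.7,0],
    [-0.2,0,1.75,0]
  ]
}}

```text
clock: 26.15
ee_pos: [0.4418, 0.1827, 0.1216]
tool_rot: [[0.997, -0.073, -0.0], [-0.073, -0.997, -0.0], [-0.0, 0.0, -1.0]]
force: [-0.5, 0.0, 0.7]
width: 0.0001
```

Call:
{"fn": "servo_tool", "kwargs": {
  "steps": [
    [0,0,0.05,0],
    [0,0,0.1,0],
    [0,0,0.15,0],
    [0,0,0.18,0],
    [0,0,0.18,0],
    [0,0,0.18,0],
    [0,0,0.18,0],
    [0,0,0.18,0]
  ]
}}

```text
clock: 26.95
ee_pos: [0.4419, 0.1827, 0.1209]
tool_rot: [[0.997, -0.073, 0.0], [-0.073, -0.997, 0.0], [0.0, -0.0, -1.0]]
force: [-2.5, -1.1, 7.6]
width: -0.0001
```

Call:
{"fn": "servo_tool", "kwargs": {
  "steps": [
    [0,0,-1,0],
    [0,0,-4,0],
    [0,0,-8,0],
    [-1,0,-12,0],
    [-3,0,-15,0],
    [-6,0,-18,0],
    [-9,0,-19,0],
    [-11,0,-19,0]
  ]
}}

```text
clock: 27.75
ee_pos: [0.3313, 0.191, 0.312]
tool_rot: [[0.997, -0.073, 0.004], [-0.073, -0.997, 0.002], [0.004, -0.003, -1.0]]
force: [-0.3, 0.6, -0.3]
width: 0.0001
```

Call:
{"fn": "servo_tool", "kwargs": {
  "steps": [
    [0,4,0,0],
    [0,8,0,0],
    [0,12,0,0],
    [0,16,0,0],
    [0,20,0,0],
    [0,24,0,0],
    [0,24,0,0],
    [0,24,0,0]
  ]
}}

```text
clock: 28.55
ee_pos: [0.3143, -0.049, 0.3094]
tool_rot: [[0.997, -0.076, -0.001], [-0.076, -0.997, 0.001], [-0.001, -0.001, -1.0]]
force: [0.3, 0.1, -0.2]
width: -0.0002
```

```bash
python3 - <<'E'
from h import *
im=r.camera("top"); cv2.imwrite("pics/t14.png",im)
for n in ["spoon_grip","spoon_bowl","spatula_mid","bottle_yellow_mid","ramekins_mid","shaker_mid"]: lm("top",n,k=1)
lm("top","lid_a",r.search_frame,k=5)
im=r.camera("scene"); cv2.imwrite("pics/s14.png",cv2.resize(im[80:300,150:430],None,fx=2.6,fy=2.6,interpolation=cv2.INTER_CUBIC))
lm("scene","lid_a",r.search_frame,k=5)
st()
E
```

```text
top spoon_grip 0.64 [ 0.497 -0.353  0.025]
top spoon_bowl 0.89 [ 0.582 -0.351  0.016]
top spatula_mid 0.55 [ 0.506 -0.446  0.008]
top bottle_yellow_mid 0.71 [0.479 0.011 0.002]
top ramekins_mid 0.69 [ 0.756 -0.236  0.055]
top shaker_mid 0.65 [0.556 0.372 0.07 ]
top lid_a 0.94 [ 0.474 -0.043  0.11 ]
top lid_a 0.69 [ 0.551 -0.154  0.22 ]
top lid_a 0.65 [0.483 0.069 0.107]
top lid_a 0.57 [0.491 0.18  0.11 ]
scene lid_a 0.73 [ 0.481 -0.039  0.109]
scene lid_a 0.73 [0.491 0.073 0.11 ]
scene lid_a 0.64 [ 0.554 -0.159  0.202]
scene lid_a 0.61 [0.5   0.184 0.11 ]
t 29.05 p [ 0.3147 -0.0481  0.31  ] yaw -4.1 w -0.0002 F [1.3 0.3 0.3]
```

View pics/t14.png

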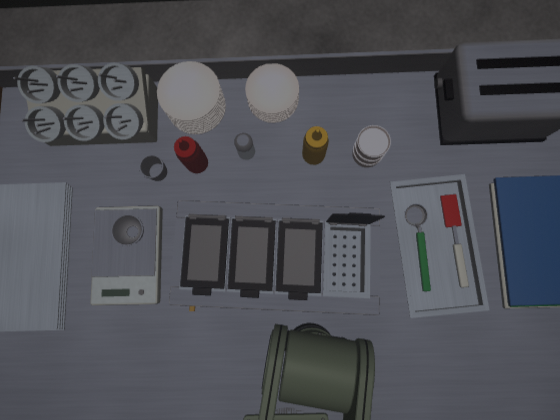

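View pics/s14.png

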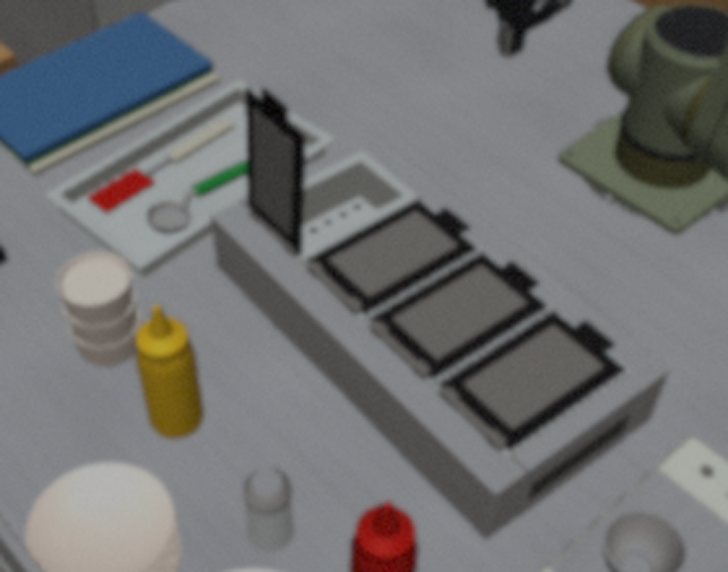

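In the top view three lids lie flat at (205,252), (251,255) and (300,257). The empty pan's lid still stands at (355,218), the spoon lies in the tray around (420,250), and the bystanders are unmoved.

```bash
python3 -c "
from rig import r
r.close_job()"
```

```text
the job is handed in; nothing more can be done
```

I closed the lids on the egg and tomato pans, laid the spoon in the tray, and handed the job in at about 29 s of the 69 s allowed.

- **Spoon:** I took it out of the tomatoes before closing any lid. I lowered it until the bowl touched the tray floor, let the handle pivot down in a light grip, then released it. It lies in the tray's free half, clear of the spatula and the walls. The most force seen while laying it was about 20 N.
- **Lids:** I pushed the tomato lid and then the egg lid down slowly from behind. Each was pressed shut with 8–10 N, and the tool ended at the same height both times.
- **Untouched:** The lime pan stayed shut, and the empty pan's lid stands open as before.

**Last checks:** In both the top and scene pictures the three lids on food lie flat, at about 0.11 m high, and nothing else on the counter has visibly moved. In the last top picture the network put the yellow bottle and the shaker at wrong places. Both are in their original spots in the picture itself, so I took those readings as false.

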